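Demould a cast resin plate and lean it on the cooling stand

ROBOT

A 6-joint arm with a two-finger parallel gripper is mounted at the origin on a cart in front of the work surface, level with it; the furniture and walls round the work are solid. World frame = base frame: x ahead of the robot, y to its left, z up, the work surface at z = 0. Lengths are in m, angles in rad, forces in N, time in s.
With the tool pointing down it reaches from about 0.3 to 0.775 m from the base axis. Payload 14.6 kg.
Tool frame: the origin (TCP) lies at the very end of the fingers, on their centre line; the grasp point (between the pads) lies 19 mm behind it; z points along the fingers, y is the line along which they close (so a half turn about z gives the same grasp; the last joint's range is limited). The gripper opens to 85 mm and grips with 20 to 120 N. Pads are 22 mm wide; open, the fingers measure 114 mm over their backs; the gripper's body (76 mm by 85 mm) begins 54 mm behind the grasp point. The pads swing forward as they close: fully open they stand 13 mm farther back than shut.
Start: joints at [1.103, 0.3, 1.521, -0, 1.321, -0.067], TCP at [0.215, 0.506, 0.203] pointing down, gripper open.
Joint ranges: [-3.03, 3.03], [-0.79, 2.21], [0.23, 2.52], [-1.04, 4.18], [0, 3.07], [-2.55, 2.55]. Speed limits (rad/s): [2.22, 2.22, 2.57, 3.14, 3.14, 3.14].

INTERFACE

Orientations are given as a unit quaternion [w, x, y, z].
In Python, from plant import arm gives the robot as it stands.
- The arm moves only by the tool move_arm, never from a script. Its argument "motion" is a list of rows, each a list of 5 numbers: the shift along the tool's x, y, z in cm, then the turn about the tool's z in degrees, then the finger opening in cm, from 0 to 8.54. In form: [[tx, ty, tz, yaw, grip], ...]. A call has 1 to 20 rows; each row is the pose to reach, as a shift and turn from the pose commanded when the call began, along the tool's axes at that moment; what a row does not reach only later rows make up. A row lasts 1/8 s, in which the tool goes at most 62.5 mm and 10.7 degrees, less where a joint would pass 70% of its speed; a pose out of reach is approached as far as the arm can. A call with a gripper value outside its range is refused whole. The fingers move at their own pace and stop on an object; "force" is the grip in N (left out, the last holds). Time passes only in rows, so rows that repeat a pose let the fingers close. It gives the time, the measured TCP pose, the force, the opening and the grip force at its end, in the units of the state.
- arm.sense(): the state, without advancing time (a new reading comes with each control period).
- arm.camera(name): name is "side" or "top" or "wrist"; returns the picture (480x640x3 uint8, red, green, blue); there is no depth.
- arm.camera_info(name): a dict with "fx", "fy", "cx", "cy" (pixels), "rvec" (rotation vector, rad) and "tvec" (3), from world to camera coordinates, as OpenCV has them; the wrist camera has in their place "mount" (4x4, takes a point from camera to tool coordinates, whose origin is the TCP and whose axes are the flange's). Camera axes: x right, y down, z forward; pixel columns grow to the right and rows downward; lengths in m; the calibration is good to about 2 mm. A picture is of the moment at which its call begins: read the wrist's pose just before it. camera_info takes no time and is no camera call.
- arm.hand_in(): hands the job in; it is judged then, once.
The state is a dict: "time_s": time; "qpos": joint angles; "joint_velocities": joint speeds; "joint_torque": joint torques, N m; "tcp_pos": TCP position; "tool_rot": TCP orientation; "wrist_force": force on the tool from outside, world axes, zero at the start; "moment": the same for the moment, N m; "grip_width": finger opening in m; "finger_force": force on a finger pad.
Only numpy, scipy, OpenCV 4.12 (cv2) and the standard library are available. Lean on these libraries where they do the work, as an engineer would, in place of code of your own. Each camera call takes 0.05 s, during which the arm holds its last target. There are 200 camera calls.

TASK

The resin plate in the aluminium mould has cured. Swing the mould's clamp arm right out of the way, lift the plate out, and set it leaning on the empty cooling stand just like the plate on the other one: lower end right down against the toe lip, back against the rest bar, square and centred. Set it down rather than dropping it, leave the other plate and the things on the bench alone, and let go.

Things in the scene. Friction and masses are not known exactly. Their poses are not given: they have to be found in the camera images.
- clamp_arm (a joint): Angle of the mould's swing clamp arm, rad: 0 = closed (starts 0 to 0.1), lying over the plate from the right end of the mould to its middle, so that the plate can not be lifted. Grows as the arm turns level about its screw, anticlockwise seen from above: the knob goes off over the mould's -y side, to the robot. Quite clear of the plate from 1.4 on (1.57 = square to the mould), stops at 2.0; stays where left; about 1 N at the knob moves it.
- clamp_knob (a point): Centre of the black knob's grip on the free end of the clamp arm, over the plate's middle when closed: upright cylinder 22 mm across, 20 mm high, top 13 mm above this point; top of the arm 17 mm below it, plate and mould walls 28 mm below it. 86.5 mm from the pivot.
- clamp_hinge (a point): Pivot of the clamp arm: a screw with vertical axis at the right end of the mould, at the level of the arm's underside. The steel arm is 18 mm wide, 9 mm thick; the screw head ends 15 mm above this point.
- panel_center (a point): Centre (half-way up) of the loose brown cast resin plate in the mould: 130 mm (its x) by 60 mm (its y) by 12 mm (its z, up as it lies), 100 to 160 g, with two 18 mm through holes at x = -42 and +42 mm. Either end may go down on the stand. Held best across its 60 mm width, at mid-length, through the mould's cut-outs.
- mould: Open aluminium mould, fixed, 194 x 87 mm, 30 mm high; origin on the bench under mid-cavity, x to the robot's right, to the clamp's pivot. Cavity floor 18 mm up; walls level with the plate's top, 1.5 mm clear of it; two 8 mm high core pins in its holes. Midway in both long sides a finger cut-out (x -32 to 32 mm) opens down to the bench; the floor there is 48 mm wide, so the plate overhangs by 6.
- stand: Empty stand, fixed, front (-x) towards the mould: base 140 (x) x 90 x 8 mm, origin under its middle. Toe lip along the front: top 23.5 mm above the bench, inner face at x = -54 mm. 10 mm steel rest bar along y at x = 30 mm, 70 mm above the bench, on legs sloping to the back at y = -36 and 36 mm. A plate leans 42 degrees from the level: lower end on the base behind the lip, upper end to +x, facing front.
- stand_seat (a point): Where the centre of a plate is when it leans properly on the empty stand: 56 mm above the bench, 2 mm from the middle of the base towards the lip. Same axes as the stand.
- stand_full: The other cooling stand, the same as the empty one, fixed, which already carries a plate. It stands just to the left or just to the right of the empty one.
- panel_done_center (a point): Centre of the plate that already leans on the other stand, loose, same plate as the one in the mould; must stay there.
- spatula: Bench spatula, 205 mm long, lying behind the mould, loose bystander. Origin under its middle.
- autoclave_tape: Roll of tape, 104 mm across, 25 mm high, loose bystander. Origin under its middle.
- marker_black: Marker pen, 135 mm long, loose bystander. Origin under its middle.
- beaker_glass: Small empty beaker, 57 mm across, 70 mm high, loose bystander. Origin under its middle.

How it is judged:
On the way, in this order (a step that is already met when the one before it is completed fails the run):
1. the clamp arm is swung clear of the plate (value of joint clamp_arm above 1.25 rad), for 0.2 s.
2. the plate is lifted out of the mould cavity (z of panel_center in the frame of mould above 0.042 m), for 0.1 s.
At the end, for the whole second after the job is handed in: The plate leans on the empty stand, released and still: its centre within 10 mm (fore and aft, and in height) and 15 mm (sideways) of the seat, sloping 37 to 47 degrees from the level, square to the stand within 8 degrees; the clamp arm is swung out by more than 1.25 rad (value of joint clamp_arm above 1.25 rad and x of panel_center in the frame of stand_seat between -0.01 and 0.01 m and y of panel_center in the frame of stand_seat between -0.015 and 0.015 m and z of panel_center in the frame of stand_seat between -0.01 and 0.01 m and angle between panel_center's own z axis and vertical between 0.65 and 0.82 rad and angle between the y axis of panel_center and the y axis of stand, either way round below 0.14 rad and contact force between panel and stand above 0.2 N and linear speed of panel below 0.01 m/s and contact force between the fingers and panel below 0.05 N); the robot touches nothing.
It fails at once if the plate is dropped (falls free at more than 0.5 m/s) (linear speed of panel above 0.5 m/s and contact force between the fingers and panel below 0.05 N).
It fails at once if the plate on the other stand is shifted by more than 10 mm (distance of panel_done_center from where it was at the start of the episode above 0.01 m).
It fails at once if the spatula, the roll of tape, the marker or the small beaker is moved by more than 30 mm (distance of any of spatula, autoclave_tape, marker_black, beaker_glass from where it was at the start of the episode above 0.03 m).
It also fails if it takes over 61 s, if anything falls off the work surface, if the arm or the gripper's body presses on something with over 40 N, if the wrist force passes 120 N, or if a joint passes its speed limit or range.

## Working session

There is one attempt and no reset: what is moved stays moved. The work goes in short steps, Python scripts to look and compute and a tool call to move; the robot and the scene stay as the last step left them, time stands still between calls to the robot, and variables do not carry over. Pictures are saved under pics/ and viewed, at most 10 in all, crops included, and the job is handed in when it is done.

Besides the shell and the picture viewer there is one more tool, called after "Request:" as name(argument=value, ...), one argument or row to a line, values as JSON. move_arm: Moves the arm, as the interface text tells. Its arguments: {"type":"object","properties":{"motion":{"type":"array","items":{"type":"array","items":{"type":"number"}}},"force":{"type":"number"}},"required":["motion"]}

```bash
mkdir -p pics; ls; python3 - <<'E'
from plant import arm
import cv2,numpy as np
s=arm.sense();print(s['time_s'],s['tcp_pos'],s['tool_rot'])
for n in('top','side','wrist'):
    im=arm.camera(n);cv2.imwrite(f'pics/{n}0.png',im[...,::-1]);print(n,arm.camera_info(n))
E
```

```text
pics
0.0 [0.21449145 0.5061705  0.20232798] [-1.31442166e-04  1.99064039e-01  9.79986321e-01 -5.49054344e-04]
top {'fx': 439.3262618478983, 'fy': 439.3262618478983, 'cx': 325.51423828179037, 'cy': 240.03936642991277, 'rvec': array([ 2.21765658, -2.17831875,  0.10858818]), 'tvec': array([-0.08372981,  0.56717156,  0.88081119])}
side {'fx': 614.6870807431796, 'fy': 614.6870807431796, 'cx': 319.18528625038726, 'cy': 236.66562266091728, 'rvec': array([ 2.12958496, -0.12959414,  0.08921085]), 'tvec': array([-0.57052514,  0.06777631,  1.33814321])}
wrist {'fx': 384.1581337179351, 'fy': 384.1581337179351, 'cx': 321.0239589015824, 'cy': 247.80912494124604, 'mount': array([[ 8.73887901e-04, -9.64777148e-01, -2.63067086e-01,
         6.57737508e-02],
       [ 9.99999462e-01,  6.96089054e-04,  7.69068539e-04,
        -1.93423758e-03],
       [-5.58861633e-04, -2.63067616e-01,  9.64777237e-01,
        -1.71150595e-01],
       [ 0.00000000e+00,  0.00000000e+00,  0.00000000e+00,
         1.00000000e+00]])}
```

View pics/top0.png

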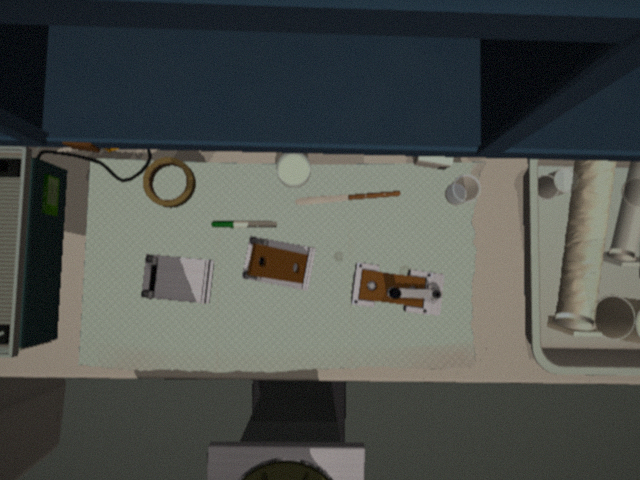

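View pics/side0.png

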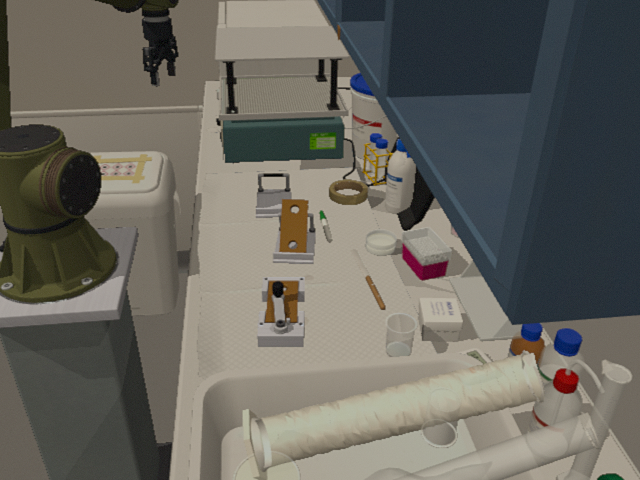

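```bash
cat > h.py <<'E'
import numpy as np,cv2
from plant import arm
from scipy.spatial.transform import Rotation as R
def cam(n,s=None):
    i=arm.camera_info(n);K=np.array([[i['fx'],0,i['cx']],[0,i['fy'],i['cy']],[0,0,1]])
    if n!='wrist':
        A=cv2.Rodrigues(i['rvec'])[0];return K,A.T,-A.T@i['tvec']
    w,x,y,z=s['tool_rot'];T=np.eye(4);T[:3,:3]=R.from_quat([x,y,z,w]).as_matrix();T[:3,3]=s['tcp_pos']
    M=T@i['mount'];return K,M[:3,:3],M[:3,3]
def ray(c,px,z):   # pixels -> world points at height z
    K,A,o=c;px=np.atleast_2d(px).astype(float)
    d=(A@np.linalg.inv(K)@np.c_[px,np.ones(len(px))].T).T
    return o+d*((z-o[2])/d[:,2])[:,None]
def proj(c,P):
    K,A,o=c;p=(K@A.T@(np.atleast_2d(P)-o).T).T;return p[:,:2]/p[:,2:]
E
python3 - <<'E'
from h import *
im=cv2.imread('pics/top0.png');c=cam('top')
for n,p,z in[('knob',(395,293),.06),('pivot',(434,294),.035),('mouldL',(353,284),.03),('mouldR',(442,293),.03),('stand lipend',(210,281),.02),('standbar end',(147,276),.07)]:print(n,ray(c,p,z).round(3))
a=cv2.resize(im[255:320,342:452],None,fx=4.6,fy=4.6,interpolation=2);b=cv2.resize(im[248:312,132:242],(a.shape[1],294),interpolation=2)
v=np.vstack([a,b]);print(v.shape);v=np.clip(v*1.5,0,255).astype('uint8');cv2.imwrite('pics/c1.png',v)
E
```

```text
knob [[ 0.464 -0.21   0.06 ]]
pivot [[ 0.463 -0.294  0.035]]
mouldL [[ 0.48 -0.13  0.03]]
mouldR [[ 0.465 -0.312  0.03 ]]
stand lipend [[0.481 0.159 0.02 ]]
standbar end [[0.49  0.268 0.07 ]]
(593, 506, 3)
```

View pics/c1.png

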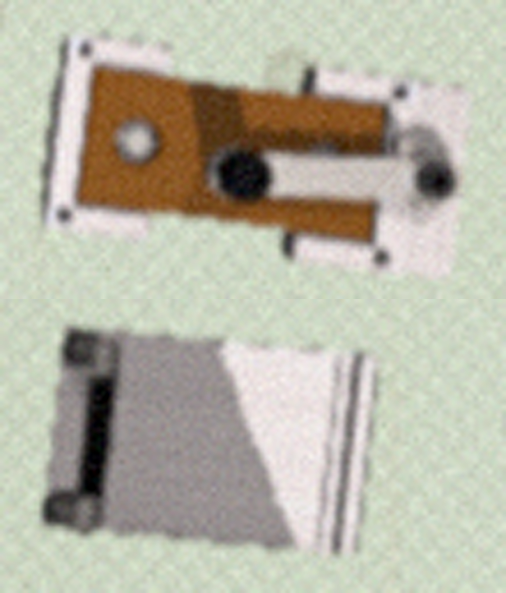

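```bash
python3 - <<'E'
from h import *
c=cam('top');u=lambda p:np.array(p)/4.6+(342,255)
w=lambda p:(np.array(p)-(0,299))/4.6+(132,248)
P=ray(c,u([(93,67),(388,105),(78,204),(373,241)]),.03)
print(P.round(4));print('plate',P.mean(0),np.linalg.norm(P[1]-P[0]),np.linalg.norm(P[2]-P[0]))
x=P[1]+P[3]-P[0]-P[2];print('yaw mould',np.degrees(np.arctan2(x[1],x[0])))
print('knob',ray(c,u((243,176)),.07),'piv',ray(c,u((435,180)),.045))
a=ray(c,w([(66,330),(45,522)]),.008);b=ray(c,w([(377,352),(353,553)]),.0235)
d=a.mean(0)-b.mean(0);print('stand',a,b,(a.mean(0)+b.mean(0))/2,np.linalg.norm(d[:2]),np.degrees(np.arctan2(d[1],d[0])))
for e in(a,b):
    q=e[0]-e[1];print(np.linalg.norm(q),np.degrees(np.arctan2(q[1],q[0])))
s=arm.sense();print(s['time_s'])
E
```

```text
[[ 0.5093 -0.1488  0.03  ]
 [ 0.4948 -0.2798  0.03  ]
 [ 0.4492 -0.1429  0.03  ]
 [ 0.435  -0.2732  0.03  ]]
plate [ 0.47208619 -0.21118612  0.03      ] 0.1317945161659279 0.06039019461768584
yaw mould -96.2763242881078
knob [[ 0.46442584 -0.20811143  0.07      ]] piv [[ 0.46283689 -0.29649083  0.045     ]]
stand [[0.53228755 0.2939429  0.008     ]
 [0.44695869 0.29927479 0.008     ]] [[0.52454884 0.1520874  0.0235    ]
 [0.43649981 0.15945623 0.0235    ]] [0.48507372 0.22619033 0.01575   ] 0.1411306422961282 86.30353494315399
0.08549528047051537 -3.5755554208836906
0.08835684300763148 -4.7839410233594535
0.15
```

Request:
move_arm(
  motion=[
    [-4,-4.2,0,6,8],
    [-8,-9,0,12,8],
    [-12,-13.2,0,20,8],
    [-16,-17.6,0,28,8],
    [-20,-22,0,36,8],
    [-24,-26.4,0,44,7],
    [-28,-30.8,0,52,6],
    [-32,-35.2,0,60,5],
    [-36,-39.6,0,66,5],
    [-40,-44,0,73.3,5],
    [-44,-48.4,0,73.3,5],
    [-47.5,-52.3,0,73.3,5],
    [-50.9,-56,0,73.3,5],
    [-50.9,-56,0,73.3,5],
    [-50.9,-56,0,73.3,5],
    [-50.9,-56,0,73.3,5],
  ],
)

```text
time_s: 2.15
tcp_pos: [0.4647, -0.2069, 0.2031]
tool_rot: [0.0, 0.744, 0.668, 0.0]
wrist_force: [-0.0, -0.4, 0.7]
grip_width: 0.0501
finger_force: 0.0
```

```bash
python3 - <<'E'
from h import *
s=arm.sense();im=arm.camera('wrist')[...,::-1];np.save('s1.npy',s,allow_pickle=True)
print(s['time_s'],s['tcp_pos'],s['tool_rot'],s['qpos'],s['wrist_force'])
cv2.imwrite('pics/w1.png',im)
c=cam('wrist',s);print(proj(c,[(.4644,-.208,.071),(.472,-.211,.03),(.463,-.297,.045)]))
E
```

```text
2.15 [ 0.46468256 -0.20691185  0.20307689] [8.66149104e-05 7.44349283e-01 6.67790484e-01 8.82095338e-05] [-4.90990645e-01  2.07473309e-01  1.63628724e+00  1.10749447e-04
  1.29760904e+00 -3.82697067e-01] [-0.02154728 -0.43139699  0.65872779]
[[320.45113438 227.54872249]
 [329.12724063 220.36456192]
 [329.25014748 314.72136409]]
```

View pics/w1.png

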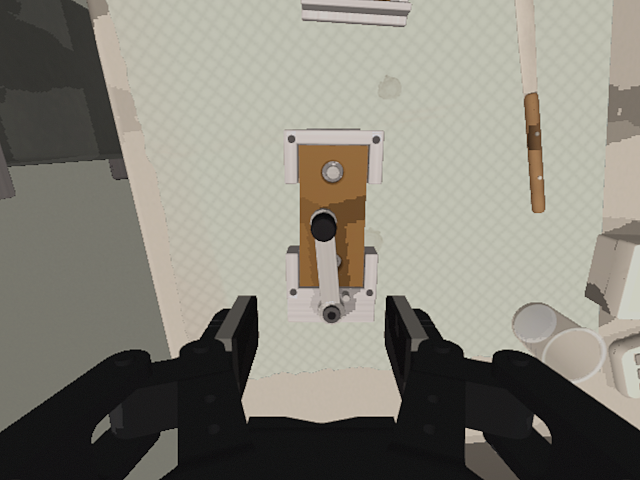

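```bash
python3 - <<'E'
from h import *
s=np.load('s1.npy',allow_pickle=True).item();im=cv2.imread('pics/w1.png');c=cam('wrist',s)
h=cv2.cvtColor(im,cv2.COLOR_BGR2HSV);m=cv2.inRange(h,(5,100,40),(20,255,255));m[:,:280]=0;m[:,400:]=0;m[310:]=0;m[:130]=0
p=cv2.findNonZero(cv2.morphologyEx(m,cv2.MORPH_OPEN,np.ones((3,3)))).reshape(-1,2)
P=ray(c,p,.03)[:,:2].astype('float32');r=cv2.minAreaRect(P);print('plate',r)
print('knob',ray(c,(323,225),.071),'piv',ray(c,(331,314),.05))
E
```

```text
plate ((0.47501668334007263, -0.2098732590675354), (0.1296280324459076, 0.06058921292424202), 82.98236083984375)
knob [[ 0.4666655  -0.20613657  0.071     ]] piv [[ 0.46480052 -0.29411676  0.05      ]]
```

Request:
move_arm(
  motion=[
    [0.1,0.2,4,0,5],
    [0.1,0.2,8,0,5],
    [0.1,0.2,12,0,5],
    [0.1,0.2,14,0,5],
    [0.1,0.2,15.8,0,5],
    [0.1,0.2,15.8,0,5],
    [0.1,0.2,15.8,0,2],
    [0.1,0.2,15.8,0,2],
    [0.1,0.2,15.8,0,2],
    [0.1,0.2,15.8,0,2],
    [0.1,0.2,15.8,0,2],
  ],
  force=20,
)

```text
time_s: 3.58
tcp_pos: [0.4669, -0.2071, 0.045]
tool_rot: [0.0, 0.745, 0.667, 0.0]
wrist_force: [0.0, -0.5, 0.3]
grip_width: 0.02
finger_force: 0.0
```

```bash
python3 - <<'E'
from h import *
s=arm.sense();print(s['tcp_pos'],s['grip_width'],s['wrist_force'],s['moment'])
# arc for the knob: pivot p, start at tcp
p=np.array([.4648,-.295]);v=s['tcp_pos'][:2]-p;ex=np.array([.108,.994]);ey=np.array([.994,-.108])
print(np.linalg.norm(v)); v*=.0865/np.linalg.norm(v)
for d in range(0,93,7):
    a=np.radians(d);w=np.array([[np.cos(a),-np.sin(a)],[np.sin(a),np.cos(a)]])@v-v;print([round(100*float(w@ex),1),round(100*float(w@ey),1),0,-d])
E
```

```text
[ 0.46686402 -0.20705016  0.0449599 ] 0.019968442068296004 [ 0.01218274 -0.52574847  0.31749297] [ 0.00257048  0.02247676 -0.05164823]
0.08797405244743017
[0.0, 0.0, 0, 0]
[-0.2, -1.0, 0, -7]
[-0.4, -2.1, 0, -14]
[-0.8, -3.0, 0, -21]
[-1.4, -4.0, 0, -28]
[-2.0, -4.8, 0, -35]
[-2.7, -5.6, 0, -42]
[-3.5, -6.3, 0, -49]
[-4.4, -6.8, 0, -56]
[-5.4, -7.3, 0, -63]
[-6.4, -7.6, 0, -70]
[-7.4, -7.8, 0, -77]
[-8.4, -7.9, 0, -84]
[-9.5, -7.9, 0, -91]
```

```bash
python3 - <<'E'
from h import *
a=arm.camera('wrist')[200:,170:480,::-1];b=arm.camera('side')[200:360,220:340,::-1]
b=cv2.resize(b,(int(120*280/160*1.3),int(280*1.3)));a=cv2.resize(a,None,fx=1.3,fy=1.3)
cv2.imwrite('pics/k.png',np.hstack([a,b]))
E
```

```text
(no output)
```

View pics/k.png

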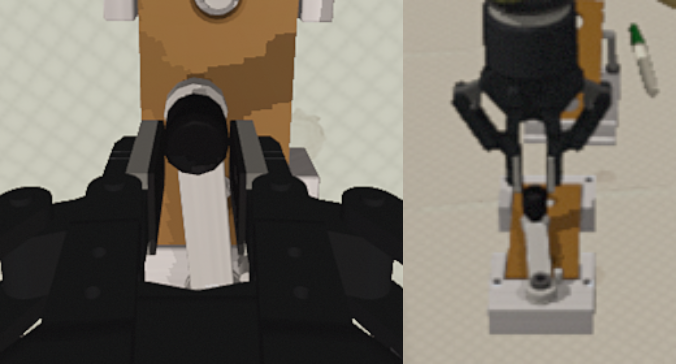

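```bash
python3 - <<'E'
from h import *
s=arm.sense();t=s['tcp_pos'];c=cam('side');w=cam('wrist',s)
k=np.array([(220,200),(170,200)]);f=np.array([2.275,1.3])
pts=[t,t+[0,0,.019],(.4667,-.2065,.071),(.4667,-.2065,.041),(.4648,-.295,.05),(.475,-.21,.03)]
a=(proj(c,pts)-k[0])*2.275+(403,0);b=(proj(w,pts)-k[1])*1.3
print(np.c_[a,b].round(0))
print(ray(w,[((195)/1.3+170,(135)/1.3+200)],.071))
E
```

```text
[[534. 215. 196. 109.]
 [534. 197. 196. 130.]
 [534. 190. 195. 137.]
 [534. 218. 195. 104.]
 [540. 277. 215. 320.]
 [545. 230. 217. 101.]]
[[ 0.46674545 -0.20573038  0.071     ]]
```

Request:
move_arm(
  motion=[
    [0,0,0,0,1.2],
    [0,0,0,0,1.2],
    [0,0,0,0,1.2],
    [0,0,0,0,1.2],
  ],
  force=20,
)

```text
time_s: 4.18
tcp_pos: [0.4668, -0.207, 0.0449]
tool_rot: [-0.0, 0.745, 0.667, -0.0]
wrist_force: [0.6, 0.5, -0.0]
grip_width: 0.0121
finger_force: 0.0
```

```bash
python3 - <<'E'
from h import *
s=arm.sense();print(s['tcp_pos'],s['grip_width'],s['finger_force'])
a=arm.camera('wrist')[200:,170:480,::-1];b=arm.camera('side')[200:360,220:340,::-1]
b=cv2.resize(b,None,fx=3.2,fy=3.2,interpolation=2);a=cv2.resize(a,None,fx=1.3,fy=512/280)
cv2.imwrite('pics/k2.png',np.hstack([a,b[:a.shape[0]]]))
E
```

```text
[ 0.46684725 -0.20703357  0.04488019] 0.012149852138920416 0.0
```

View pics/k2.png

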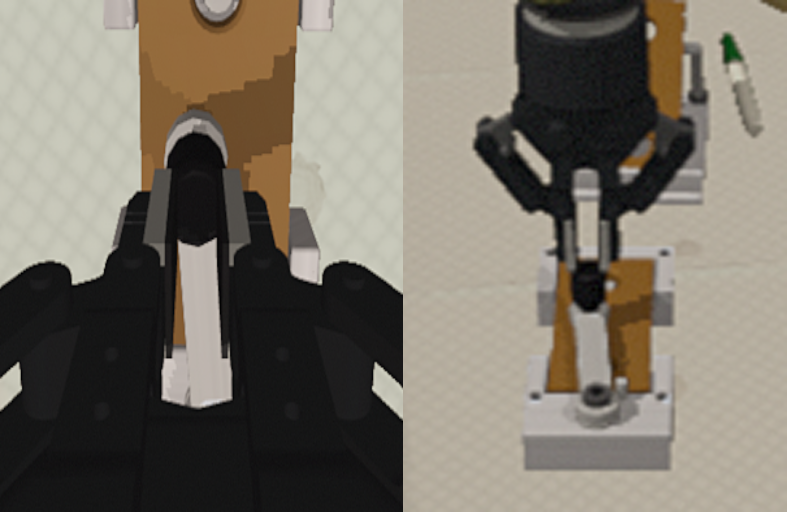

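```bash
python3 - <<'E'
from h import *
s=arm.sense();t=s['tcp_pos'];c=cam('side')
for dz in(0,.01,.02,.03,.04):print(dz,((proj(c,[t+[0,0,dz],])-(220,200))*3.2+(403,0)).round(0))
w=cam('wrist',s)
for dz in(0,.01,.02,.03,.04):
  p=(proj(w,[t+[.99*.0061,-.11*.0061,dz]])-(170,200));print(dz,p*[1.3,512/280],'fx')
E
```

```text
0 [[588. 303.]]
0.01 [[588. 289.]]
0.02 [[587. 276.]]
0.03 [[587. 263.]]
0.04 [[586. 249.]]
0 [[212.48443072 153.92451272]] fx
0.01 [[213.40616255 168.33285336]] fx
0.02 [[214.4372022  184.44987353]] fx
0.03 [[215.59821945 202.59867919]] fx
0.04 [[216.91544609 223.18932108]] fx
```

Request:
move_arm(
  motion=[
    [0,0,0,0,5],
    [0,0,0,0,5],
    [0,0,0,0,5],
    [0,0,0,0,5],
    [0,0,0.8,0,5],
    [0,0,1.6,0,5],
    [0,0,2.4,0,5],
    [0,0,2.4,0,5],
    [0,0,2.4,0,1.8],
    [0,0,2.4,0,1.8],
    [0,0,2.4,0,1.8],
    [0,0,2.4,0,1.8],
    [0,0,2.4,0,1.8],
  ],
  force=20,
)

```text
time_s: 5.9
tcp_pos: [0.467, -0.2071, 0.0211]
tool_rot: [0.0, 0.745, 0.667, 0.0]
wrist_force: [-1.0, 0.1, 4.6]
grip_width: 0.0214
finger_force: 20.8
```

Request:
move_arm(
  motion=[
    [-0.1,-0.5,0,-3,1.8],
    [-0.2,-1.0,0,-7,1.8],
    [-0.4,-2.1,0,-14,1.8],
    [-0.8,-3.0,0,-21,1.8],
    [-1.4,-4.0,0,-28,1.8],
    [-2.0,-4.8,0,-35,1.8],
    [-2.7,-5.6,0,-42,1.8],
    [-3.5,-6.3,0,-49,1.8],
    [-4.4,-6.8,0,-56,1.8],
    [-5.4,-7.3,0,-63,1.8],
    [-6.4,-7.6,0,-70,1.8],
    [-7.4,-7.8,0,-77,1.8],
    [-8.4,-7.9,0,-84,1.8],
    [-9.5,-7.9,0,-91,1.8],
    [-9.5,-7.9,0,-91,1.8],
    [-9.5,-7.9,0,-91,1.8],
  ],
)

```text
time_s: 7.9
tcp_pos: [0.3772, -0.2933, 0.0211]
tool_rot: [-0.001, 0.046, 0.999, -0.0]
wrist_force: [-8.8, -2.7, 8.8]
grip_width: 0.0213
finger_force: 21.2
```

Request:
move_arm(
  motion=[
    [0,0,0,0,6],
    [0,0,0,0,6],
    [0,0,0,0,6],
    [0,0,-4,0,6],
    [0,0,-8,0,6],
    [0,0,-12,8,6],
    [-1,1,-13,16,6],
    [-2,2,-13,26,7],
    [-3,3,-13,36,8],
    [-4,4,-13,46,8],
    [-5,5,-13,56,8],
    [-6,6,-13,66,8],
    [-7,7,-13,76,8],
    [-8,8,-13,84,8],
    [-9,9.2,-13,91.8,8],
    [-9,9.2,-13,91.8,8],
    [-9,9.2,-13,91.8,8],
  ],
)

```text
time_s: 10.02
tcp_pos: [0.4757, -0.2097, 0.1508]
tool_rot: [-0.0, 0.748, 0.663, -0.0]
wrist_force: [-0.5, -0.4, -0.3]
grip_width: 0.0801
finger_force: 0.0
```

```bash
python3 - <<'E'
from h import *
s=arm.sense();c=cam('wrist',s);im=arm.camera('wrist')[...,::-1];cv2.imwrite('pics/w2.png',im)
print(s['time_s'],s['tcp_pos'],s['tool_rot'],s['grip_width'],s['wrist_force'])
h=cv2.cvtColor(im,cv2.COLOR_BGR2HSV);m=cv2.inRange(h,(5,100,40),(20,255,255))
n,l,st,_=cv2.connectedComponentsWithStats(m);k=1+np.argmax(st[1:,4]);print(st[k])
p=np.argwhere(l==k)[:,::-1];r=cv2.minAreaRect(ray(c,p,.03)[:,:2].astype('float32'));print('plate',r)
b=arm.camera('side')[150:370,200:360,::-1]
b=cv2.resize(b,None,fx=2,fy=2,interpolation=2);a=cv2.resize(im,None,fx=.7,fy=.7)
o=np.zeros((440,768,3),'uint8');o[:336,:448]=a;o[:,448:]=b;cv2.imwrite('pics/k3.png',o)
E
```

```text
10.025 [ 0.47569741 -0.20969532  0.15077734] [-9.94793127e-05  7.48284953e-01  6.63377427e-01 -9.15754843e-05] 0.08005572739771925 [-0.49038037 -0.3748583  -0.29740835]
[  278   143    82   165 11846]
plate ((0.47432753443717957, -0.20999467372894287), (0.13005562126636505, 0.060258399695158005), 83.37764739990234)
```

View pics/k3.png

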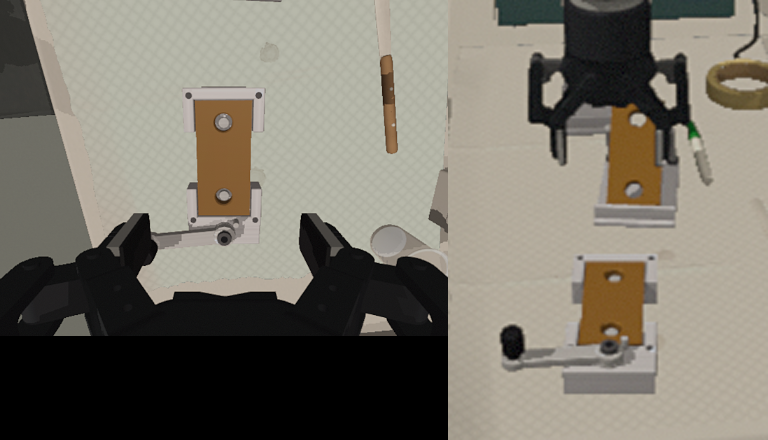

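```bash
python3 - <<'E'
from h import *
c=cam('side')
for f in(-.047,.047):
  for dz in(0,.02,.03,.04,.05,.06):print(f,dz,((proj(c,[.4757+f*.993,-.2097-f*.12,.1508+dz])-(200,150))*2+(448,0)).round(0))
E
```

```text
-0.047 0 [[560. 199.]]
-0.047 0.02 [[559. 180.]]
-0.047 0.03 [[558. 171.]]
-0.047 0.04 [[558. 162.]]
-0.047 0.05 [[557. 152.]]
-0.047 0.06 [[557. 143.]]
0.047 0 [[662. 199.]]
0.047 0.02 [[662. 181.]]
0.047 0.03 [[662. 172.]]
0.047 0.04 [[662. 163.]]
0.047 0.05 [[662. 153.]]
0.047 0.06 [[662. 144.]]
```

Request:
move_arm(
  motion=[
    [0,-0.1,4,0,8],
    [0,-0.1,8,0,8],
    [0,-0.1,11,0,8],
    [0,-0.1,13,0,8],
    [0,-0.1,14,0,8],
    [0,-0.1,15,0,8],
    [0,-0.1,15,0,8],
  ],
)

```text
time_s: 11.0
tcp_pos: [0.4749, -0.2094, 0.0007]
tool_rot: [-0.0, 0.749, 0.662, -0.0]
wrist_force: [-0.7, -1.1, 0.3]
grip_width: 0.0802
finger_force: 0.0
```

Request:
move_arm(
  motion=[
    [0,0,0.6,0,8],
    [0,0,1.2,0,8],
    [0,0,2,0,8],
    [0,0,2.7,0,8],
    [0,0,2.7,0,8],
  ],
)

```text
time_s: 11.62
tcp_pos: [0.4747, -0.2092, -0.0268]
tool_rot: [-0.001, 0.749, 0.662, -0.0]
wrist_force: [-1.0, 0.3, -0.3]
grip_width: 0.0799
finger_force: 0.0
```

Request:
move_arm(
  motion=[
    [0,0,0,0,5.6],
    [0,0,0,0,5.6],
    [0,0,0,0,5.6],
    [0,0,0,0,5.6],
    [0,0,-0.5,0,5.6],
    [0,0,-1,0,5.6],
    [0,0,-1.5,0,5.6],
    [0,0,-2.5,0,5.6],
    [0,0,-5,0,5.6],
    [0,0,-8,0,5.6],
    [0,0,-11,0,5.6],
    [0,0,-13,0,5.6],
    [0,0,-13,0,5.6],
  ],
  force=25,
)

```text
time_s: 13.25
tcp_pos: [0.4757, -0.2097, 0.1055]
tool_rot: [0.001, 0.749, 0.662, 0.001]
wrist_force: [-0.4, 0.3, -1.2]
grip_width: 0.0594
finger_force: 27.7
```

```bash
python3 - <<'E'
from h import *
s=arm.sense();t=s['tcp_pos'];print(s['time_s'],t,s['tool_rot'],s['wrist_force'],s['moment'],s['qpos'])
c=cam('side');b=arm.camera('side')[150:350,200:360,::-1];print((proj(c,[t+[0,0,z] for z in(.03,.05,.06)])-(200,150))*2.5)
cv2.imwrite('pics/k4.png',cv2.resize(b,None,fx=2.5,fy=2.5,interpolation=2))
E
```

```text
13.25 [ 0.47565658 -0.20965136  0.10548617] [1.42215202e-03 7.49305269e-01 6.62222992e-01 5.48692750e-04] [-0.39767386  0.2767995  -1.24603644] [ 0.04067984  0.01672689 -0.00168943] [-4.85624693e-01  3.35641399e-01  1.71547276e+00  2.35252829e-05
  1.08742991e+00 -3.62404556e-01]
[[203.69937935 265.90443779]
 [203.15828556 243.43409711]
 [202.88391139 232.03998904]]
```

View pics/k4.png

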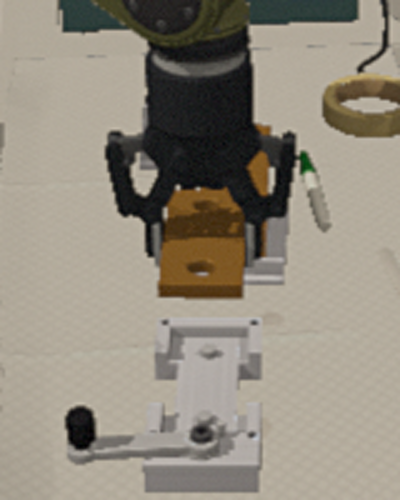

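Request:
move_arm(
  motion=[
    [0,0,-2.5,0,5.6],
    [1,-0.1,-5.5,0,5.6],
    [3,-0.3,-5.5,0,5.6],
    [6,-0.6,-5.5,0,5.6],
    [9,-0.9,-5.5,-0.5,5.6],
    [12,-1.2,-5.5,-1,5.6],
    [15.5,-1.5,-5.5,-1,5.6],
    [19,-1.9,-5.5,-1.5,5.6],
    [22.5,-2.2,-5.5,-1.5,5.6],
    [26,-2.5,-5.5,-2,5.6],
    [29.5,-2.9,-5.5,-2.5,5.6],
    [33,-3.2,-5.5,-3,5.6],
    [36,-3.5,-5.5,-3,5.6],
    [39,-3.8,-5.5,-3,5.6],
    [41.5,-4.1,-5.5,-3,5.6],
    [43.2,-4.2,-5.5,-3,5.6],
    [43.9,-4.3,-5.5,-3,5.6],
    [43.9,-4.3,-5.5,-3,5.6],
    [43.9,-4.3,-5.5,-3,5.6],
  ],
)

```text
time_s: 15.68
tcp_pos: [0.4864, 0.231, 0.1588]
tool_rot: [-0.0, 0.732, 0.681, -0.0]
wrist_force: [-0.1, 1.3, -0.1]
grip_width: 0.0596
finger_force: 28.0
```

```bash
python3 - <<'E'
from h import *
s=arm.sense();t=s['tcp_pos'];print(s['time_s'],t,s['tool_rot'],s['wrist_force'],s['moment'])
im=arm.camera('wrist')[...,::-1];b=arm.camera('side')[100:280,220:350,::-1]
O=np.array([.487,.227]);X=np.array([.07,.9976]);Y=np.array([-.9976,.07])
f=lambda x,y,z:np.r_[O+x*X+y*Y,z]
o=np.zeros((540,800,3),'uint8');o[:307,:410]=cv2.resize(im,(410,307));o[:,410:]=cv2.resize(b,(390,540),interpolation=2)
# expected points: bar ends, lip inner-top ends, rear base corners
P=[f(.03,-.036,.07),f(.03,.036,.07),f(-.054,-.045,.0235),f(-.054,.045,.0235),f(.07,-.045,.008),f(.07,.045,.008)]
q=proj(cam('side'),P);print(((q-(220,100))*3+(410,0)).round(0).tolist())
for u in (q-(220,100))*3+(410,0): cv2.circle(o,tuple(int(v) for v in u),3,(0,0,255),1)
for u in proj(cam('wrist',s),P)*.64: cv2.circle(o,tuple(int(v) for v in u),3,(0,0,255),1)
cv2.imwrite('pics/k5.png',o);cv2.imwrite('pics/w5.png',im)
E
```

```text
15.675 [0.48636461 0.2309894  0.15877969] [-4.92486764e-07  7.31951818e-01  6.81356387e-01 -1.01019086e-04] [-0.07483317  1.28390531 -0.13886899] [-0.02993846 -0.00401485  0.0113339 ]
[[612.0, 227.0], [527.0, 228.0], [625.0, 323.0], [516.0, 324.0], [622.0, 269.0], [521.0, 271.0]]
```

View pics/k5.png

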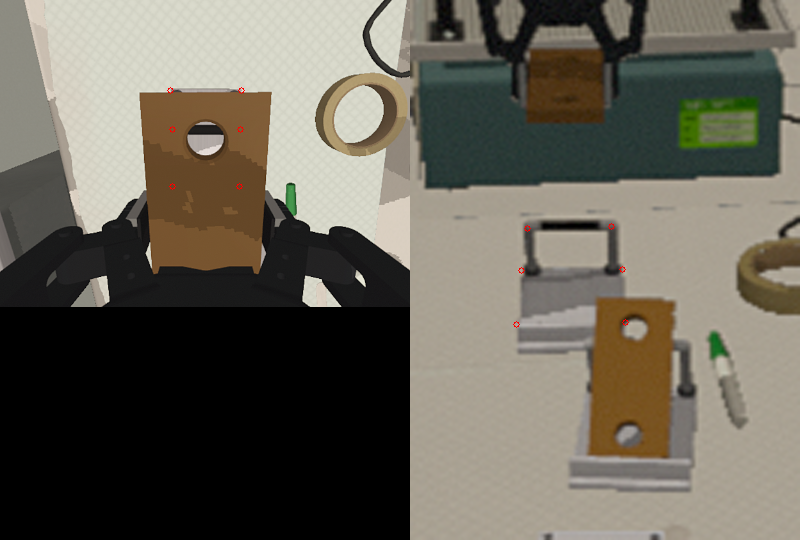

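Request:
move_arm(
  motion=[
    [0,0,3,0,5.6],
    [0,0,6,0,5.6],
    [0,0,9,0,5.6],
    [0,0,11,0,5.6],
    [0,0,12,0,5.6],
    [0,0,12.4,0,5.6],
    [0,0,12.8,0,5.6],
    [0,0,13.1,0,5.6],
    [0,0,13.4,0,5.6],
    [0,0,13.4,0,5.6],
  ],
  force=20,
)

```text
time_s: 17.02
tcp_pos: [0.4868, 0.2315, 0.0259]
tool_rot: [0.0, 0.732, 0.682, 0.001]
wrist_force: [-2.4, -4.1, 5.8]
grip_width: 0.0596
finger_force: 29.8
```

```bash
python3 - <<'E'
from h import *
s=arm.sense();print(s['time_s'],s['tcp_pos'],s['wrist_force'],s['moment'],s['grip_width'])
E
```

```text
17.025 [0.48679329 0.231529   0.02585302] [-2.38118229 -4.10313885  5.76242949] [-0.36455454  0.34677403  0.05526456] 0.05957553626356255
```

Request:
move_arm(
  motion=[
    [0,0,0.3,0,5.6],
    [0,0,0.6,0,5.6],
    [0,0,0.9,0,5.6],
    [0,0,1.1,0,5.6],
    [0,0,1.3,0,5.6],
    [0,0,1.3,0,5.6],
  ],
)

```text
time_s: 17.77
tcp_pos: [0.4874, 0.2321, 0.0135]
tool_rot: [0.001, 0.732, 0.682, 0.002]
wrist_force: [-1.5, -0.5, 9.7]
grip_width: 0.0596
finger_force: 34.9
```

```bash
python3 - <<'E'
from h import *
s=arm.sense();print(s['tcp_pos'],s['wrist_force'],s['moment'])
b=arm.camera('side');im=arm.camera('wrist');cv2.imwrite('pics/w6.png',im[...,::-1])
h=cv2.cvtColor(b[...,::-1].copy(),cv2.COLOR_BGR2HSV);m=cv2.inRange(h,(5,100,30),(20,255,255))
n,l,st,ce=cv2.connectedComponentsWithStats(m);print([tuple(x) for x in st[1:] if x[4]>100])
c=cam('side');O=np.array([.487,.227]);X=np.array([.07,.9976])
for th,cx,cz in((30,.003,.064),(36,.003,.064),(42,.003,.064)):
    t=np.radians(th);u=np.array([np.cos(t),np.sin(t)])*.065;n_=np.array([-np.sin(t),np.cos(t)])*.006
    P=[np.r_[O+X*(cx+k*u[0]+n_[0]),cz+k*u[1]+n_[1]] for k in(1,-1)];print(th,proj(c,P).round(1).tolist())
# width of plate's upper end in the wrist view
h=cv2.cvtColor(im[...,::-1].copy(),cv2.COLOR_BGR2HSV);m=cv2.inRange(h,(5,100,30),(20,255,255))
n,l,st,_=cv2.connectedComponentsWithStats(m);k=1+np.argmax(st[1:,4]);print(st[k]);M=l==k
for r in range(st[k][1],st[k][1]+st[k][3],25):
    q=np.flatnonzero(M[r]);print(r,q.min(),q.max())
E
```

```text
[0.4874141  0.23209853 0.01351885] [-1.52787857 -0.45616857  9.70656012] [0.18990427 0.22521344 0.05437691]
[(np.int32(55), np.int32(0), np.int32(39), np.int32(32), np.int32(322)), (np.int32(35), np.int32(39), np.int32(41), np.int32(60), np.int32(492)), (np.int32(30), np.int32(97), np.int32(28), np.int32(22), np.int32(174)), (np.int32(261), np.int32(164), np.int32(47), np.int32(89), np.int32(2102)), (np.int32(333), np.int32(180), np.int32(33), np.int32(25), np.int32(261)), (np.int32(366), np.int32(276), np.int32(19), np.int32(34), np.int32(163)), (np.int32(511), np.int32(338), np.int32(34), np.int32(25), np.int32(466))]
30 [[273.0, 160.1], [273.4, 203.6]]
36 [[272.9, 158.9], [273.5, 205.1]]
42 [[272.8, 158.0], [273.6, 206.4]]
[  177   173   288   251 53870]
173 243 416
198 180 460
223 183 458
248 191 450
273 200 441
298 209 432
323 217 424
348 226 416
373 234 408
398 242 399
423 320 323
```

```bash
cat > fit.py <<'E'
from h import *
def fit():
    s=arm.sense();im=arm.camera('wrist')[...,::-1];i=arm.camera_info('wrist');M=i['mount']
    h=cv2.cvtColor(im.copy(),cv2.COLOR_BGR2HSV);m=cv2.inRange(h,(5,100,30),(20,255,255))
    n,l,st,_=cv2.connectedComponentsWithStats(m);k=1+np.argmax(st[1:,4]);S=l==k
    w=S.sum(1);r0=np.argmax(np.array([np.ptp(np.flatnonzero(a)) if a.any() else 0 for a in S]))
    P=[]
    for r in range(r0+3,min(r0+190,405),4):
        q=np.flatnonzero(S[r]);W=q.max()-q.min()+1;d=i['fx']*.06/W
        P.append(M[:3]@[((q.max()+q.min())/2-i['cx'])/i['fx']*d,(r-i['cy'])/i['fy']*d,d,1])
    P=np.array(P);a,b=np.polyfit(P[:,0],-P[:,2],1);th=np.arctan(a)
    top=P[0]  # upper edge of the top face
    c=np.array([top[0]+.006*np.sin(th)-.065*np.cos(th)]);cz=b+a*c[0]-.006/np.cos(th)-a*0
    O=np.array([.487,.227]);X=np.array([.07,.9976]);t=s['tcp_pos']
    print('t',s['time_s'],'tcp stand x',((t[:2]-O)@X*1e3).round(1),'z',(t[2]*1e3).round(1),'theta',np.degrees(th).round(1),'centre rel tool x',(c*1e3).round(1),'up',round(cz*1e3,1),'F',s['wrist_force'].round(1),'M',s['moment'].round(2))
    return im
E
python3 -c "
from fit import *
fit()"
```

```text
t 17.875 tcp stand x 5.1 z 13.5 theta 30.1 centre rel tool x [-2.1] up 53.4 F [-2.4 -0.6  9.1] M [0.15 0.22 0.08]
```

Request:
move_arm(
  motion=[
    [0,0,0.2,0,5.6],
    [0,0,0.4,0,5.6],
    [0,0,0.6,0,5.6],
    [0,0,0.6,0,5.6],
  ],
)

```text
time_s: 18.42
tcp_pos: [0.488, 0.232, 0.0079]
tool_rot: [0.001, 0.732, 0.682, 0.002]
wrist_force: [0.1, -2.5, 12.3]
grip_width: 0.0597
finger_force: 38.4
```

```bash
python3 -c "
from fit import *
fit()"
```

```text
t 18.425 tcp stand x 5.1 z 7.9 theta 38.4 centre rel tool x [-2.3] up 54.6 F [ 0.1 -2.5 12.3] M [-0.07 -0.02 -0.01]
```

Request:
move_arm(
  motion=[
    [-0.1,0,0.2,0,5.6],
    [-0.2,0,0.4,0,5.6],
    [-0.3,0,0.5,0,5.6],
    [-0.3,0,0.5,0,5.6],
  ],
)

```text
time_s: 18.98
tcp_pos: [0.4878, 0.2288, 0.0028]
tool_rot: [0.001, 0.732, 0.681, 0.002]
wrist_force: [-0.3, -4.8, 11.4]
grip_width: 0.0595
finger_force: 39.6
```

```bash
python3 -c "
from fit import *
fit()"
```

```text
t 18.975 tcp stand x 1.9 z 2.8 theta 41.3 centre rel tool x [-2.3] up 55.1 F [-0.3 -4.8 11.4] M [-0.27 -0.12 -0.02]
```

Request:
move_arm(
  motion=[
    [-0.1,0,0.1,0,5.6],
    [-0.15,0,0.2,0,5.6],
    [-0.15,0,0.25,0,5.6],
    [-0.15,0,0.25,0,5.6],
  ],
)

```text
time_s: 19.52
tcp_pos: [0.4877, 0.2273, 0.0005]
tool_rot: [0.001, 0.732, 0.681, 0.002]
wrist_force: [-1.3, -5.1, 15.5]
grip_width: 0.0592
finger_force: 40.3
```

```bash
python3 -c "
from fit import *
fit()"
```

```text
t 19.525 tcp stand x 0.4 z 0.5 theta 42.5 centre rel tool x [-1.9] up 55.6 F [-1.3 -5.1 15.5] M [-0.24  0.16  0.  ]
```

Request:
move_arm(
  motion=[
    [0,0,0,0,6.2],
    [0,0,0,0,6.6],
    [0,0,0,0,7.2],
    [0,0,0,0,7.8],
    [0,0,0,0,7.8],
    [0,0,-0.5,0,7.8],
    [0,0,-1.5,0,7.8],
    [0,0,-4,0,7.8],
    [0,0,-8,0,7.8],
    [0,0,-13,0,7.8],
    [0,0,-18,0,7.8],
    [0,0,-20,0,7.8],
    [0,0,-20,0,7.8],
  ],
)

```text
time_s: 21.2
tcp_pos: [0.4865, 0.2273, 0.2002]
tool_rot: [0.001, 0.732, 0.682, 0.002]
wrist_force: [0.2, 0.6, -1.0]
grip_width: 0.0778
finger_force: 0.0
```

```bash
python3 - <<'E'
from fit import *
fit()
b=arm.camera('side')[150:350,210:350,::-1];s=arm.sense();w=arm.camera('wrist')[...,::-1]
o=np.zeros((500,790,3),'uint8');o[:330,:440]=cv2.resize(w,(440,330));o[:,440:]=cv2.resize(b,(350,500),interpolation=2)
O=np.array([.487,.227]);X=np.array([.07,.9976]);Y=np.array([-.9976,.07]);t=np.radians(42)
P=[np.r_[O+X*(-.002+k*.065*np.cos(t)-.006*np.sin(t))+Y*j*.03,.056+k*.065*np.sin(t)+.006*np.cos(t)] for k in(1,-1) for j in(1,-1)]
for u in proj(cam('wrist',s),P)*.6875: cv2.circle(o,tuple(int(v) for v in u),4,(0,0,255),1)
for u in (proj(cam('side'),P)-(210,150))*2.5+(440,0): cv2.circle(o,tuple(int(v) for v in u),4,(0,0,255),1)
cv2.imwrite('pics/k6.png',o)
E
```

```text
Traceback (most recent call last):
  File "fit.py", line 9, in fit
    q=np.flatnonzero(S[r]);W=q.max()-q.min()+1;d=i['fx']*.06/W
                             ~~~~~^^
ValueError: zero-size array to reduction operation maximum which has no identity
```

```bash
python3 - <<'E'
from h import *
b=arm.camera('side')[150:350,210:350,::-1];s=arm.sense();w=arm.camera('wrist')[...,::-1]
o=np.zeros((500,790,3),'uint8');o[:330,:440]=cv2.resize(w,(440,330));o[:,440:]=cv2.resize(b,(350,500),interpolation=2)
O=np.array([.487,.227]);X=np.array([.07,.9976]);Y=np.array([-.9976,.07]);t=np.radians(42)
P=[np.r_[O+X*(-.002+k*.065*np.cos(t)-.006*np.sin(t))+Y*j*.03,.056+k*.065*np.sin(t)+.006*np.cos(t)] for k in(1,-1) for j in(1,-1)]
for u in proj(cam('wrist',s),P)*.6875: cv2.circle(o,tuple(int(v) for v in u),4,(0,0,255),1)
for u in (proj(cam('side'),P)-(210,150))*2.5+(440,0): cv2.circle(o,tuple(int(v) for v in u),4,(0,0,255),1)
cv2.imwrite('pics/k6.png',o)
E
```

```text
(no output)
```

View pics/k6.png

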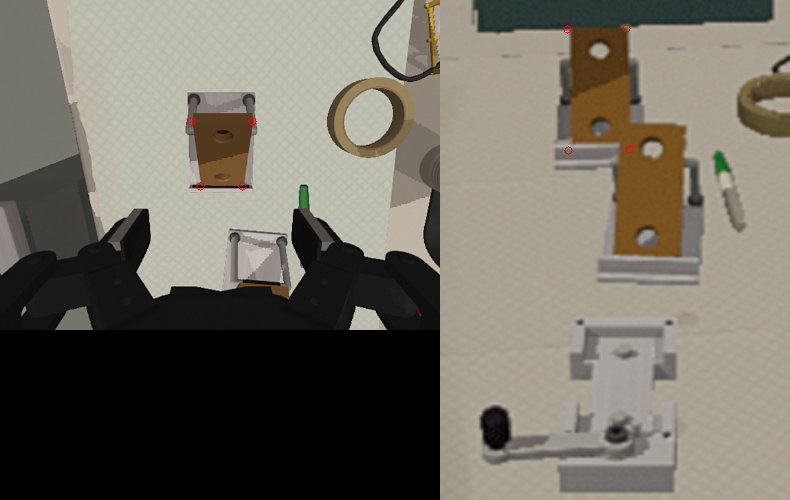

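```bash
python3 -c "
from plant import arm
print(arm.hand_in())"
```

```text
the job is handed in; nothing more can be done
None
```

The job is handed in with no verdict returned: by my last measurement, just before letting go, the plate sits about 1 mm from the seat at roughly 42°, and pictures after letting go agree; the clamp arm is swung out about 1.6 rad, and I saw nothing else disturbed.

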